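# Lock the bayonet cover onto the paint strainer

### The job

Close the paint strainer: take the loose red cover by its black bar handle, lower it into the strainer's collar so that both of its lugs drop through the two gaps, and twist it clockwise (seen from above) until the ramps have pulled it down tight on the sprung seal and it comes up against the stop. Feel for the gaps and turn gently, never forcing it past the stop; then let go of the cover and leave the other things on the bench where they are.

Things in the scene. Friction and masses are not known exactly. Their poses are not given: they have to be found in the camera images.
- cover_handle (a point): Centre of the black bar handle on the loose red cover (0.14 to 0.28 kg). The bar is 66 mm long along this frame's x, 14 mm thick along y, and reaches 18 mm above and 18.5 mm below this point; z is up. Directly under it is the red flange, diameter 92 mm, 8 mm thick. The cover is the same after half a turn about z. It starts standing on the bench on its plug, this point 54 mm up.
- cover_lugs (a point): Centre of the cover's two lugs, 44 mm below the handle point: round pins of 8 mm diameter that stick out along +x and -x (parallel to the bar) to 41 mm from the cover's axis, from a steel plug of diameter 62 mm whose flat bottom is 10 mm below this point. The plug slides 2 mm clear in the collar.
- mouth (a point): Centre of the strainer's mouth, level with the flat top of its aluminium collar, 90 mm above the bench; z up. Height of the handle point above it: 48 mm with the cover's lugs lying on top of the collar, 35 mm dropped through the gaps onto the free seal, 30 mm locked. x is only the nominal line of the two gaps: the collar was clocked by hand, the true line lies up to 23 degrees either way.
- housing: The strainer, fixed to the bench: grey foot plate 136 x 120 mm, blue drum, aluminium collar 105 mm across with two opposite gaps, a yellow dash on top at each; a lug drops in if within about 3 degrees of a gap's middle. From there the cover turns clockwise only, under ramps: 5 mm down in 52 degrees, solid stop at 56 (red dash). Turned 3 degrees past the stop, the lugs are overloaded (60 N). Origin on the bench.
- seal (a joint): How far the sprung seal plate inside the strainer is pressed down, m: 0 free, 0.005 bottomed. It pushes up with 3 N when free, 2 N more per mm, 13 N at the bottom. The cover's weight alone does not press it down. Its free face is 19 mm below the mouth. Sink with the cover as the ramps draw it down. Turning takes up to 0.4 N m; the stop shows as a steep rise above that.
- cover: The whole loose cover; origin at the centre of the plug's flat bottom, x along the bar and lugs, z up, 70 mm high in all.
- tin_grey: Bystander: small tin with a grey lid, diameter 70, 76 mm high; origin at its underside.
- mixing_pot: Bystander: small clear plastic mixing pot, diameter 72, 70 mm high; origin at its underside.
- sanding_block: Bystander: blue sanding block 65 x 110 x 24 mm; origin at its underside.
- tape_roll_1: Bystander: roll of masking tape, diameter 99, 25 mm high; origin at its underside.
- marker: Bystander: blue and white marker pen, 135 mm long, lying; origin at its underside.
Not all that is in view belongs to the job. What is shaped like the cover but green is not meant.

How it is judged:
By the outcome, as a careful person would: the job done as asked, in the order asked, and still so for the second after the job is handed in, with the robot touching nothing.
It also fails if it takes over 72 s, if anything falls off the work surface, if the arm or the gripper's body presses on something with over 40 N, if the wrist force passes 120 N, or if a joint passes its speed limit or range.

### The arm

A 7-joint arm with a two-finger parallel gripper is mounted at the origin on a cart in front of the work surface, level with it; the furniture and walls round the work are solid. World frame = base frame: x ahead of the robot, y to its left, z up, the work surface at z = 0. Lengths are in m, angles in rad, forces in N, time in s.
With the tool pointing down it reaches from about 0.425 to 0.875 m from the base axis. Payload 4.7 kg.
Tool frame: the origin (TCP) lies at the very end of the fingers, on their centre line; the grasp point (between the pads) lies 19 mm behind it; z points along the fingers, y is the line along which they close (so a half turn about z gives the same grasp; the last joint's range is limited). The gripper opens to 87 mm and grips with 3 to 60 N. Pads are 19 mm wide; open, the fingers measure 117 mm over their backs; the gripper's body (75 mm by 190 mm) begins 51 mm behind the grasp point.
Start: joints at [1.319, 0.321, -0.07, 1.45, 0.023, 1.371, -0.057], TCP at [0.171, -0.627, 0.223] pointing down, gripper open.
Joint ranges: [-2.86, 2.86], [-0.3, 2.09], [-1.38, 1.24], [0.06, 2.45], [-1.56, 4.7], [0.09, 2.05], [-2.69, 2.69]. Speed limits (rad/s): [2.57, 2.57, 3.14, 3.14, 3.14, 3.14, 3.14].

### API

Orientations are given as a rotation vector (axis times angle).
In Python, from bench import ctrl gives the robot as it stands.
- The arm moves only by the tool jog_arm, never from a script. Its argument "commands" is a list of rows, each a list of 7 numbers: the opening, from 0 (shut) to 1 (fully open), then the shift along the world's x, y, z scaled (see below), then the turn, a rotation vector about the world's x, y, z scaled (see below). A call has exactly 5 rows; each row is the pose to reach, as a shift and turn from the pose commanded when the call began; what a row does not reach only later rows make up. The controller multiplies each number of a shift by 0.5 m and each number of a turn by 30 degrees. A row lasts 1/12 s, in which the tool goes at most 41.7 mm and 7.16 degrees, less where a joint would pass 70% of its speed; a pose out of reach is approached as far as the arm can. A call with a number of a shift or a turn outside -1 to 1 is refused whole. A call with a gripper value outside its range is refused whole. The fingers move at their own pace and stop on an object; "grip_force" is the grip in N (left out, the last holds). Time passes only in rows, so rows that repeat a pose let the fingers close, or fill a call up. It gives the time, the measured TCP pose, the force, the opening and the grip force at its end, in the units of the state.
- ctrl.get_state(): the state, without advancing time (a new reading comes with each control period).
- ctrl.get_image(name): name is "side" or "top" or "wrist"; returns a dict with "frame" (400x640x3 uint8, red, green, blue), "vfov" (degrees; the focal length in pixels is half the picture's height over the tangent of half this angle, whatever the lens; pixels are square), "cx", "cy" (the principal point, pixels), "distortion" ([k1, k2, p1, p2, k3] as OpenCV has them; the pictures are not rectified), "camera_from_world" (4x4, takes a point from world to camera coordinates); the wrist camera has in their place "mount" (4x4, takes a point from camera to tool coordinates, whose origin is the TCP and whose axes are the flange's). Camera axes: x right, y down, z forward; pixel columns grow to the right and rows downward; lengths in m; the calibration is good to about 2 mm. A picture is of the moment at which its call begins: read the wrist's pose just before it. There is no depth.
- ctrl.close_job(): hands the job in; it is judged then, once.
The state is a dict: "time": time; "joint_positions": joint angles; "qd": joint speeds; "joint_torque": joint torques, N m; "position": TCP position; "tool_rot": TCP orientation; "ft_force": force on the tool from outside, world axes, zero at the start; "torque": the same for the moment, N m; "grip_width": opening from 0.0 (shut) to 1.0 (fully open); "grip_force": force on a finger pad.
Only numpy, scipy, OpenCV 4.12 (cv2) and the standard library are available. Lean on these libraries where they do the work, as an engineer would, in place of code of your own. Each camera call takes 0.05 s, during which the arm holds its last target. There are 200 camera calls.

## Working session

There is one attempt and no reset: what is moved stays moved. The work goes in short steps, Python scripts to look and compute and a tool call to move; the robot and the scene stay as the last step left them, time stands still between calls to the robot, and variables do not carry over. Pictures are saved under pics/ and viewed, at most 10 in all, crops included, and the job is handed in when it is done.

Besides the shell and the picture viewer there is one more tool, called after "Emit:" by a JSON object that holds its "op" and its "data", one argument or row to a line. jog_arm: Moves the arm, as the interface text tells. Shifts and turns lie within -1 to 1; 1 stands for 0.5 m of shift or 30 degrees of turn. Its arguments: {"type":"object","properties":{"commands":{"type":"array","items":{"type":"array","items":{"type":"number","minimum":-1,"maximum":1}}},"grip_force":{"type":"number"}},"required":["commands"]}

```bash
mkdir -p pics
cat > h.py <<'E'
import numpy as np, cv2, pickle
from bench import ctrl
from scipy.spatial.transform import Rotation as R
def snap(name,fn):
    s=ctrl.get_state(); im=ctrl.get_image(name); im['s']=s
    cv2.imwrite(f'pics/{fn}.png',im['frame'][:,:,::-1]); pickle.dump(im,open(f'pics/{fn}.pkl','wb')); return im
def load(fn): return pickle.load(open(f'pics/{fn}.pkl','rb'))
def KT(im):
    h=im['frame'].shape[0]; f=h/2/np.tan(np.radians(im['vfov'])/2)
    K=np.array([[f,0,im['cx']],[0,f,im['cy']],[0,0,1.]])
    if 'camera_from_world' in im: T=np.array(im['camera_from_world'])
    else:
        W=np.eye(4); W[:3,:3]=R.from_rotvec(im['s']['tool_rot']).as_matrix(); W[:3,3]=im['s']['position']
        T=np.linalg.inv(W@np.array(im['mount']))
    return K,T,np.array(im['distortion'],float)
def onz(im,px,z):
    K,T,d=KT(im); p=cv2.undistortPoints(np.array(px,float).reshape(-1,1,2),K,d).reshape(-1,2)
    C=np.linalg.inv(T); r=np.c_[p,np.ones(len(p))]@C[:3,:3].T; o=C[:3,3]
    return o+r*((z-o[2])/r[:,2])[:,None]
def proj(im,P):
    K,T,d=KT(im); return cv2.projectPoints(np.array(P,float).reshape(-1,3),cv2.Rodrigues(T[:3,:3])[0],T[:3,3],K,d)[0].reshape(-1,2)
E
python3 - <<'E'
from h import *
s=ctrl.get_state();print(s)
a=snap('top','top0');b=snap('side','side0')
cv2.imwrite('pics/both.png',cv2.resize(np.vstack([a['frame'],b['frame']])[:,:,::-1],(480,600)))
E
```

```text
{'time': 0.0, 'joint_positions': array([ 1.31909895,  0.32184839, -0.07008041,  1.45166586,  0.022587  ,
        1.37079424, -0.05689269]), 'qd': array([ 0.00150283,  0.00010753, -0.00084143, -0.00211435,  0.00031637,
        0.00028728,  0.00101798]), 'joint_torque': array([ 7.89713722e-04, -4.91278625e+01, -4.04016897e-01, -3.12519658e+01,
       -6.39937911e-02,  4.36598877e-02,  1.49730708e-04]), 'position': array([ 0.17055029, -0.62665566,  0.22144958]), 'tool_rot': array([-3.11200157e+00, -4.16082226e-01,  5.34955051e-04]), 'ft_force': array([-0.10733177,  0.03112239, -1.14522065]), 'torque': array([ 0.00843239, -0.03526072, -0.00888181]), 'grip_force': 0.0, 'grip_width': 1.0006827458050704}
```

View pics/top0.png

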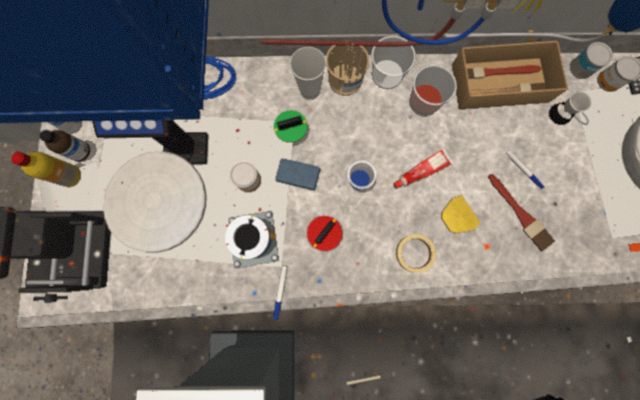

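The top view shows the red cover at about (325,233), with its bar tilted. The strainer is at (249,237) and the green decoy at (291,126). Next I'll enlarge the work area.

Run:
```python
from h import *
a=load('top0')
print(onz(a,[[325,233]],.06),onz(a,[[249,237]],.09),onz(a,[[291,126]],.06))
c=a['frame'][195:285,215:355,::-1]
cv2.imwrite('pics/c0.png',cv2.resize(c,(770,495),interpolation=cv2.INTER_CUBIC))
b=load('side0'); print(proj(b,onz(a,[[325,233],[249,237]],.06)))
print(np.linalg.inv(KT(a)[1])[:3], np.array(ctrl.get_image('wrist')['mount']))
```

```text
[[ 0.53135811 -0.3168934   0.06      ]] [[ 0.52142579 -0.1341219   0.09      ]] [[ 0.81205308 -0.23162338  0.06      ]]
[[296.51420081 215.46006351]
 [292.44825905 176.57878945]]
[[-0.01119494 -0.98500382  0.17216893  0.45704228]
 [-0.99990477  0.01241697  0.0060225  -0.31305865]
 [-0.00807    -0.17208511 -0.98504903  0.97436527]] [[ 3.79255610e-04 -9.55299955e-01 -2.95638041e-01  8.18781773e-02]
 [ 9.99999764e-01  1.92903063e-04  6.59506579e-04  8.53003771e-04]
 [-5.72997122e-04 -2.95638221e-01  9.55299803e-01 -1.62418437e-01]
 [ 0.00000000e+00  0.00000000e+00  0.00000000e+00  1.00000000e+00]]
```

View pics/c0.png

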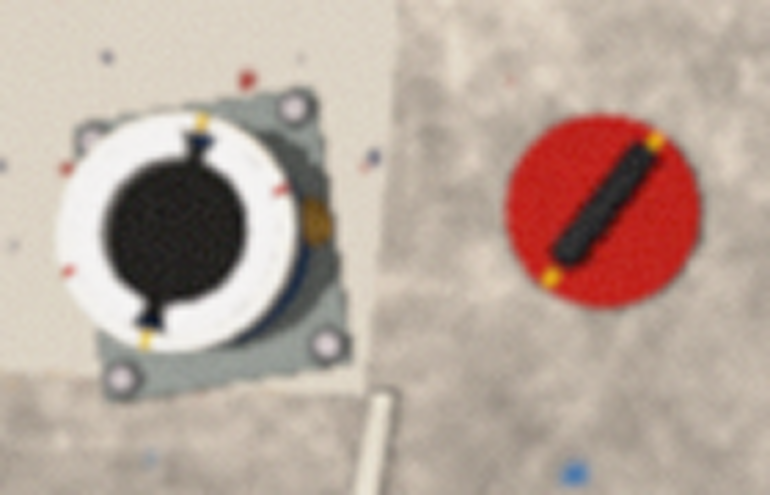

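View pics/side0.png

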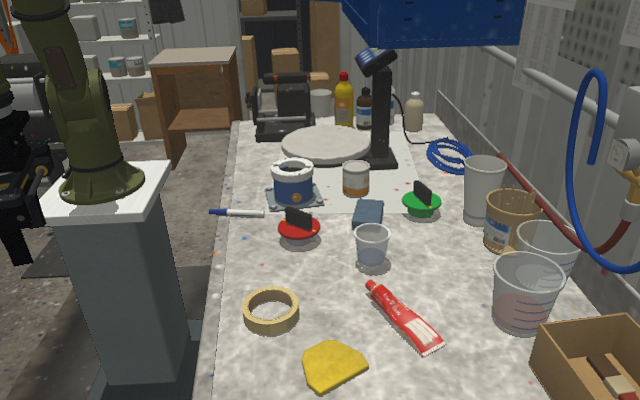

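The crop shows the cover disc centred at (603,211) with yellow marks at (655,142) and (551,277). The collar is centred at (176,232), with gap dashes at (202,122) and (145,341) and stop dashes at (280,188) and (68,271). In the side view, the space around both is clear.

Run:
```python
from h import *
a=load('top0')
f=lambda p:np.array([215,195])+(np.array(p)+.5)/5.5-.5
ang=lambda q:np.degrees(np.arctan2(*(q[0]-q[1])[[1,0]]))
c=onz(a,f([[655,142],[551,277],[603,211]]),.0355); print(c,c[:2].mean(0),ang(c))
m=onz(a,f([[202,122],[145,341],[176,232],[280,188],[68,271]]),.09); print(m,m[:2].mean(0),ang(m),ang(m[3:]))
s=ctrl.get_state();print(s['position'],R.from_rotvec(s['tool_rot']).as_matrix(),s['time'])
```

```text
[[ 0.56533105 -0.33966885  0.0355    ]
 [ 0.50336631 -0.29067208  0.0355    ]
 [ 0.53348855 -0.3150284   0.0355    ]] [ 0.53434868 -0.31517047  0.0355    ] -38.33413535814617
[[ 0.57029295 -0.13868558  0.09      ]
 [ 0.47507336 -0.11590664  0.09      ]
 [ 0.52203466 -0.12830536  0.09      ]
 [ 0.54076389 -0.173557    0.09      ]
 [ 0.5055881  -0.08147448  0.09      ]] [ 0.52268316 -0.12729611  0.09      ] -13.4537583197572 -69.09299615375829
[ 0.1706019  -0.62678527  0.22173104] [[ 9.64868492e-01  2.62732891e-01 -4.70183492e-04]
 [ 2.62733293e-01 -9.64867547e-01  1.35415740e-03]
 [-9.78831033e-05 -1.43011667e-03 -9.99998973e-01]] 0.15
```

Emit:
{"op": "jog_arm", "data": {
  "commands": [
    [1, 0.029, 0.025, 0.002, 0, 0, 0.169],
    [1, 0.058, 0.05, 0.004, 0, 0, 0.337],
    [1, 0.087, 0.075, 0.006, 0, 0, 0.506],
    [1, 0.116, 0.1, 0.008, 0, 0, 0.674],
    [1, 0.145, 0.125, 0.01, 0, 0, 0.843]
  ]
}}

```text
time: 0.57
position: [0.2437, -0.5639, 0.2272]
tool_rot: [-2.944, -1.094, 0.0]
ft_force: [-0.7, -0.3, 0.5]
grip_width: 1.0
grip_force: 0.0
```

Emit:
{"op": "jog_arm", "data": {
  "commands": [
    [1, 0.029, 0.025, 0.002, 0, 0, 0.169],
    [1, 0.058, 0.05, 0.004, 0, 0, 0.337],
    [1, 0.087, 0.075, 0.006, 0, 0, 0.506],
    [1, 0.116, 0.1, 0.008, 0, 0, 0.674],
    [1, 0.145, 0.125, 0.01, 0, 0, 0.843]
  ]
}}

```text
time: 0.98
position: [0.3162, -0.5013, 0.2323]
tool_rot: [-2.633, -1.712, 0.0]
ft_force: [0.5, 0.3, -0.3]
grip_width: 1.005
grip_force: 0.0
```

Emit:
{"op": "jog_arm", "data": {
  "commands": [
    [1, 0.029, 0.025, 0.002, 0, 0, 0.169],
    [1, 0.058, 0.05, 0.004, 0, 0, 0.337],
    [1, 0.087, 0.075, 0.006, 0, 0, 0.506],
    [1, 0.116, 0.1, 0.008, 0, 0, 0.674],
    [1, 0.145, 0.125, 0.01, 0, 0, 0.843]
  ]
}}

```text
time: 1.4
position: [0.3887, -0.4389, 0.2374]
tool_rot: [-2.195, -2.247, -0.0]
ft_force: [0.3, -0.1, -0.5]
grip_width: 1.002
grip_force: 0.0
```

Emit:
{"op": "jog_arm", "data": {
  "commands": [
    [1, 0.029, 0.025, 0.002, 0, 0, 0.169],
    [1, 0.058, 0.05, 0.004, 0, 0, 0.337],
    [1, 0.087, 0.075, 0.006, 0, 0, 0.506],
    [1, 0.116, 0.1, 0.008, 0, 0, 0.674],
    [1, 0.145, 0.125, 0.01, 0, 0, 0.843]
  ]
}}

```text
time: 1.82
position: [0.4612, -0.3765, 0.2424]
tool_rot: [-1.65, -2.673, -0.0]
ft_force: [1.0, -0.6, -0.2]
grip_width: 0.999
grip_force: 0.0
```

Emit:
{"op": "jog_arm", "data": {
  "commands": [
    [1, 0.029, 0.025, 0.002, 0, 0, 0.169],
    [1, 0.058, 0.05, 0.004, 0, 0, 0.337],
    [1, 0.087, 0.075, 0.006, 0, 0, 0.506],
    [1, 0.145, 0.125, 0.01, 0, 0, 0.843],
    [1, 0.145, 0.125, 0.01, 0, 0, 0.843]
  ]
}}

```text
time: 2.23
position: [0.5385, -0.3072, 0.2478]
tool_rot: [1.008, 2.973, 0.009]
ft_force: [-0.3, 2.5, 0.4]
grip_width: 0.996
grip_force: 0.0
```

Run:
```python
from h import *
s=ctrl.get_state();print(s['position'],s['joint_positions'],s['time'],R.from_rotvec(s['tool_rot']).as_matrix())
snap('wrist','w1')
```

```text
[ 0.5385306  -0.30717223  0.2477691 ] [ 0.95265453  0.2964857  -0.58778164  1.47795751  0.15865009  1.41454906
  1.27747881] 2.2333 [[-7.93633999e-01  6.08381132e-01  4.18017988e-03]
 [ 6.08395365e-01  7.93619552e-01  4.80474910e-03]
 [-3.94353787e-04  6.35641430e-03 -9.99979720e-01]]
```

View pics/w1.png

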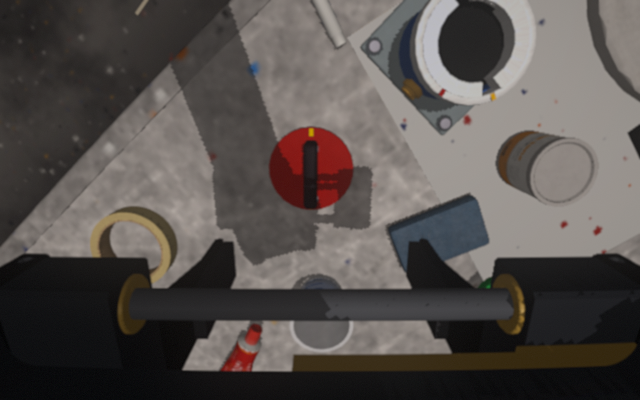

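The wrist view shows the cover disc centred at about (311,168), with the bar nearly vertical at x≈311 and its yellow mark at (311,132). The collar is in the upper right.

Run:
```python
from h import *
w=load('w1')
print(onz(w,[[311,168],[311,132]],.0355),onz(w,[[311,142],[311,204]],.072))
hsv=cv2.cvtColor(w['frame'],cv2.COLOR_RGB2HSV)
m=((hsv[...,1]>120)&((hsv[...,0]<8)|(hsv[...,0]>172))&(hsv[...,2]>50)).astype(np.uint8)
m[:110]=0;m[225:]=0;m[:,:250]=0;m[:,370:]=0
c=max(cv2.findContours(m,0,2)[0],key=cv2.contourArea); e=cv2.fitEllipse(cv2.convexHull(c));print(e,onz(w,[e[0]],.0345))
b=(hsv[...,2]<45)[135:168,290:330]; 
for r in range(0,33,4): x=np.where(b[r])[0]; print(r+135, x.min()+290 if len(x) else 0, x.max()+290 if len(x) else 0)
y=[[311,132]]; q=onz(w,y,.0355)[0]-onz(w,[e[0]],.0355)[0];print(np.degrees(np.arctan2(q[1],q[0])))
s=ctrl.get_state();print(s['position'],s['tool_rot'],s['time'])
```

```text
[[ 0.53265112 -0.31470914  0.0355    ]
 [ 0.50241853 -0.29117704  0.0355    ]] [[ 0.5071087  -0.29384239  0.072     ]
 [ 0.55589305 -0.33182703  0.072     ]]
((310.68890380859375, 167.96994018554688), (81.88575744628906, 83.53703308105469), 102.48915100097656) [[ 0.53257673 -0.3151027   0.0345    ]]
135 0 0
139 0 0
143 306 315
147 304 316
151 304 316
155 304 315
159 304 315
163 304 315
167 304 315
141.60390646145848
[ 0.5363125  -0.30991399  0.24753099] [1.0118454  2.9733188  0.00505962] 2.2833
```

Emit:
{"op": "jog_arm", "data": {
  "commands": [
    [1, 0, -0.002, -0.05, 0, 0, 0],
    [1, 0, -0.002, -0.11, 0, 0, 0],
    [1, 0, -0.002, -0.18, 0, 0, 0],
    [1, 0, -0.002, -0.25, 0, 0, 0],
    [1, 0, -0.002, -0.3, 0, 0, 0]
  ]
}}

```text
time: 2.7
position: [0.5308, -0.3161, 0.0941]
tool_rot: [-1.034, -2.963, 0.0]
ft_force: [-0.7, 0.5, 0.3]
grip_width: 0.997
grip_force: 0.0
```

Emit:
{"op": "jog_arm", "data": {
  "commands": [
    [1, 0, 0, -0.04, 0, 0, 0],
    [1, 0, 0, -0.075, 0, 0, 0],
    [1, 0, 0, -0.1, 0, 0, 0],
    [1, 0, 0, -0.11, 0, 0, 0],
    [1, 0, 0, -0.11, 0, 0, 0]
  ]
}}

```text
time: 3.12
position: [0.5321, -0.3158, 0.0413]
tool_rot: [-1.032, -2.965, -0.001]
ft_force: [-0.8, -0.5, -0.8]
grip_width: 1.002
grip_force: 0.0
```

Emit:
{"op": "jog_arm", "data": {
  "commands": [
    [0.5, 0, 0, 0, 0, 0, 0],
    [0.4, 0, 0, 0, 0, 0, 0],
    [0.3, 0, 0, 0, 0, 0, 0],
    [0.25, 0, 0, 0, 0, 0, 0],
    [0.2, 0, 0, 0, 0, 0, 0]
  ],
  "grip_force": 20
}}

```text
time: 3.53
position: [0.5336, -0.316, 0.0434]
tool_rot: [1.031, 2.966, -0.001]
ft_force: [0.5, 0.0, 0.3]
grip_width: 0.705
grip_force: 0.0
```

Emit:
{"op": "jog_arm", "data": {
  "commands": [
    [0.1, 0, 0, 0, 0, 0, 0],
    [0, 0, 0, 0, 0, 0, 0],
    [0, 0, 0, 0, 0, 0, 0],
    [0, 0, 0, 0, 0, 0, 0],
    [0, 0, 0, 0, 0, 0, 0]
  ],
  "grip_force": 30
}}

```text
time: 3.95
position: [0.5332, -0.3157, 0.0425]
tool_rot: [-1.031, -2.968, -0.0]
ft_force: [-0.1, 0.7, 0.1]
grip_width: 0.327
grip_force: 0.0
```

Emit:
{"op": "jog_arm", "data": {
  "commands": [
    [0, 0, 0, 0, 0, 0, 0],
    [0, 0, 0, 0, 0, 0, 0],
    [0, 0, 0, 0, 0, 0, 0],
    [0, 0, 0, 0, 0, 0, 0],
    [0, 0, 0, 0, 0, 0, 0]
  ],
  "grip_force": 40
}}

```text
time: 4.37
position: [0.5333, -0.3156, 0.0425]
tool_rot: [1.031, 2.967, 0.0]
ft_force: [1.1, 0.5, -0.9]
grip_width: 0.155
grip_force: 40.0
```

Emit:
{"op": "jog_arm", "data": {
  "commands": [
    [0, 0, 0, 0, 0, 0, 0],
    [0, 0, 0, 0.005, 0, 0, 0],
    [0, 0, 0, 0.02, 0, 0, 0],
    [0, 0, 0, 0.05, 0, 0, 0],
    [0, 0, 0, 0.09, 0, 0, 0]
  ]
}}

```text
time: 4.78
position: [0.5318, -0.3151, 0.0868]
tool_rot: [-1.03, -2.964, -0.001]
ft_force: [-0.1, 0.1, -2.5]
grip_width: 0.16
grip_force: 40.0
```

Emit:
{"op": "jog_arm", "data": {
  "commands": [
    [0, 0, 0, 0.05, 0, 0, 0],
    [0, 0, 0.01, 0.11, 0, 0, 0.08],
    [0, 0, 0.03, 0.17, 0, 0, 0.2],
    [0, 0, 0.06, 0.22, 0, 0, 0.34],
    [0, 0, 0.09, 0.24, 0, 0, 0.5]
  ]
}}

```text
time: 5.2
position: [0.5348, -0.2711, 0.2124]
tool_rot: [0.63, 3.072, -0.003]
ft_force: [0.7, 0.1, -2.1]
grip_width: 0.161
grip_force: 40.0
```

Emit:
{"op": "jog_arm", "data": {
  "commands": [
    [0, 0, 0.02, 0, 0, 0, 0.1],
    [0, 0, 0.04, 0, 0, 0, 0.2],
    [0, 0, 0.05, 0, 0, 0, 0.28],
    [0, 0, 0.055, 0, 0, 0, 0.33],
    [0, 0, 0.055, 0, 0, 0, 0.33]
  ]
}}

```text
time: 5.62
position: [0.5332, -0.2425, 0.208]
tool_rot: [0.365, 3.12, -0.0]
ft_force: [0.2, 0.3, -2.3]
grip_width: 0.156
grip_force: 40.0
```

Run:
```python
from h import *
s=ctrl.get_state();M=R.from_rotvec(s['tool_rot']).as_matrix();print(s['position'],M[:,2],np.degrees(np.arctan2(M[1,0],M[0,0])),s['joint_positions'])
w=snap('wrist','w2')
P=proj(w,[[.5225,-.1275,.09]])[0];print(P)
x,y=np.clip(P.astype(int),[100,75],[540,325])
print(x-100,y-75)
cv2.imwrite('pics/w2c.png',cv2.resize(w['frame'][y-75:y+75,x-100:x+100,::-1],(800,600),interpolation=cv2.INTER_CUBIC))
```

```text
[ 0.53320685 -0.24252369  0.20797126] [ 1.02269239e-04 -1.51579442e-04 -9.99999983e-01] 166.67077781950803 [ 0.96151626  0.2549411  -0.68075935  1.61793207  0.16442081  1.32690009
  1.59490372]
[459.21467943 148.02572802]
359 73
```

View pics/w2c.png

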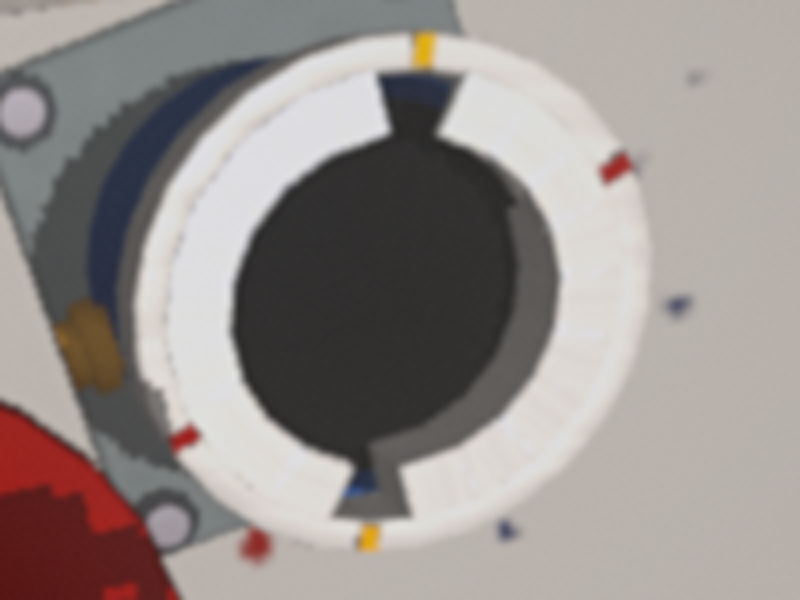

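The wrist crop shows the collar with yellow dashes at (424,49) and (369,537) and red dashes at (616,167) and (185,439). The outer circle is centred at about (392,290).

Run:
```python
from h import *
w=load('w2')
f=lambda p:np.array([359,73])+(np.array(p)+.5)/4-.5
m=onz(w,f([[424,49],[369,537],[616,167],[185,439],[392,290]]),.09)
ang=lambda a,b:np.degrees(np.arctan2(*(b-a)[[1,0]]))
print(m,m[:2].mean(0),m[2:4].mean(0),ang(m[1],m[0]),ang(m[3],m[2]))
```

```text
[[ 0.4754016  -0.11736942  0.09      ]
 [ 0.57013357 -0.14029015  0.09      ]
 [ 0.50567916 -0.08296829  0.09      ]
 [ 0.54042756 -0.17449723  0.09      ]
 [ 0.51972526 -0.12924413  0.09      ]] [ 0.52276759 -0.12882978  0.09      ] [ 0.52305336 -0.12873276  0.09      ] 166.39848271481114 110.78895962356614
```

Emit:
{"op": "jog_arm", "data": {
  "commands": [
    [0, -0.003, 0.03, 0, 0, 0, 0],
    [0, -0.008, 0.09, 0, 0, 0, 0],
    [0, -0.014, 0.15, 0, 0, 0, 0],
    [0, -0.018, 0.205, 0, 0, 0, 0],
    [0, -0.02, 0.228, 0, 0, 0, 0]
  ]
}}

```text
time: 6.08
position: [0.523, -0.1237, 0.2078]
tool_rot: [-0.36, -3.121, -0.003]
ft_force: [0.4, 1.3, -2.4]
grip_width: 0.156
grip_force: 40.0
```

Emit:
{"op": "jog_arm", "data": {
  "commands": [
    [0, 0, 0, -0.01, 0, 0, 0],
    [0, 0, 0, -0.04, 0, 0, 0],
    [0, 0, 0, -0.08, 0, 0, 0],
    [0, 0, 0, -0.1, 0, 0, 0],
    [0, 0, 0, -0.1, 0, 0, 0]
  ]
}}

```text
time: 6.5
position: [0.5211, -0.1302, 0.1547]
tool_rot: [-0.37, -3.115, -0.002]
ft_force: [-1.3, -0.1, -2.7]
grip_width: 0.159
grip_force: 40.0
```

Emit:
{"op": "jog_arm", "data": {
  "commands": [
    [0, 0, 0, 0, 0, 0, 0],
    [0, 0, 0, 0, 0, 0, 0],
    [0, 0, 0, 0, 0, 0, 0],
    [0, 0, 0, 0, 0, 0, 0],
    [0, 0, 0, 0, 0, 0, 0]
  ]
}}

```text
time: 6.92
position: [0.5237, -0.1294, 0.1583]
tool_rot: [0.367, 3.119, -0.0]
ft_force: [0.6, -0.5, -2.1]
grip_width: 0.161
grip_force: 40.0
```

```bash
cat > st.py <<'E'
from h import *
s=ctrl.get_state();M=R.from_rotvec(s['tool_rot']).as_matrix();print(s['time'],s['position'].round(4),'ang',np.degrees(np.arctan2(M[1,0],M[0,0])).round(2),'z',M[:,2].round(4),'F',s['ft_force'].round(1),'M',s['torque'].round(2),s['joint_positions'].round(2))
E
python3 st.py; python3 -c "
from h import *
snap('side','s2');a=load('s2')['frame'][110:230,220:380,::-1]
cv2.imwrite('pics/s2c.png',cv2.resize(a,(800,600),interpolation=cv2.INTER_CUBIC))"
```

```text
6.9167 [ 0.5237 -0.1294  0.1583] ang 166.57 z [ 1.2e-03 -5.0e-04 -1.0e+00] F [ 0.6 -0.5 -2.1] M [ 0.07 -0.15 -0.04] [ 0.87  0.19 -0.75  1.79  0.14  1.21  1.42]
```

View pics/s2c.png

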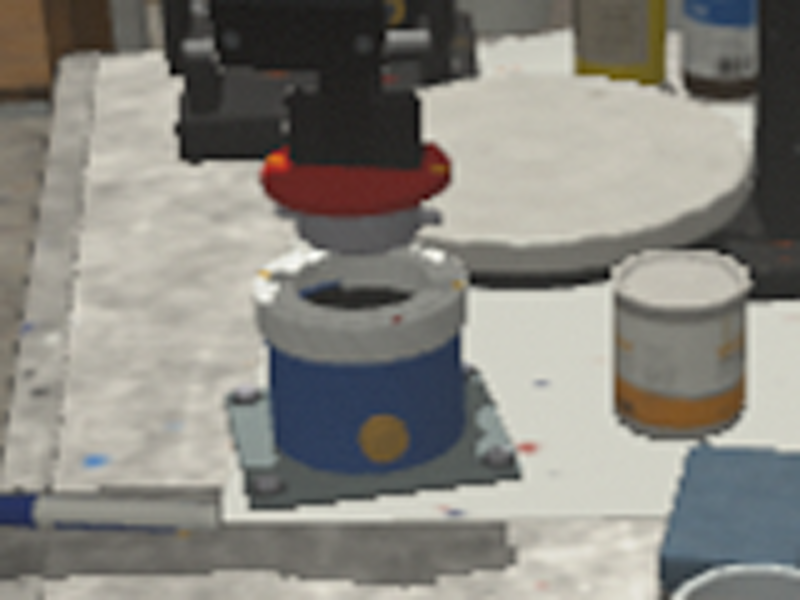

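The side crop shows the cover held above the collar, with the flange centred at about (356,180) and the collar rim centred at about (362,295). I'll check that alignment by projection.

Run:
```python
from h import *
a=load('s2');s=a['s'];p=s['position'];print(p)
g=lambda P:(proj(a,P)-np.array([220,110])+.5)*5-.5
t=np.linspace(0,2*np.pi,73)
def ring(c,r,z): 
    q=g(np.c_[c[0]+r*np.cos(t),c[1]+r*np.sin(t),0*t+z]);return q.min(0),q.max(0)
h=p[2]+.0115
print('flange',ring(p,.046,h-.0185),ring(p,.046,h-.0265)); print('plug',ring(p,.031,h-.054))
print('collar',ring([.523,-.1285],.0525,.09)); print(g([[.523,-.1285,.09]]))
```

```text
[ 0.52370254 -0.12935386  0.15831356]
flange (array([257.23764241, 128.35253942]), array([450.76796602, 201.56206712])) (array([258.49926626, 143.5607423 ]), array([451.37119177, 217.64667396]))
plug (array([293.93388406, 206.92124157]), array([422.41113764, 258.77240827]))
collar (array([251.96749421, 236.61252526]), array([467.06455028, 327.35823962]))
[[359.69403638 280.17331108]]
```

Emit:
{"op": "jog_arm", "data": {
  "commands": [
    [0, 0, 0, -0.01, 0, 0, 0],
    [0, 0, 0, -0.02, 0, 0, 0],
    [0, 0, 0, -0.03, 0, 0, 0],
    [0, 0, 0, -0.04, 0, 0, 0],
    [0, 0, 0, -0.045, 0, 0, 0]
  ]
}}

```text
time: 7.38
position: [0.5226, -0.1291, 0.1339]
tool_rot: [-0.367, -3.119, -0.001]
ft_force: [0.1, -0.1, -2.3]
grip_width: 0.16
grip_force: 40.0
```

Emit:
{"op": "jog_arm", "data": {
  "commands": [
    [0, 0, 0, -0.003, 0, 0, 0],
    [0, 0, 0, -0.006, 0, 0, 0],
    [0, 0, 0, -0.009, 0, 0, 0],
    [0, 0, 0, -0.012, 0, 0, 0],
    [0, 0, 0, -0.012, 0, 0, 0]
  ]
}}

```text
time: 7.8
position: [0.5231, -0.1292, 0.1289]
tool_rot: [-0.367, -3.12, -0.0]
ft_force: [-0.9, -0.6, -1.9]
grip_width: 0.154
grip_force: 40.0
```

```bash
python3 st.py
```

```text
7.8 [ 0.5231 -0.1292  0.1289] ang 166.58 z [-2.e-04  2.e-04 -1.e+00] F [-0.9 -0.6 -1.9] M [ 0.07 -0.15  0.05] [ 0.86  0.22 -0.74  1.82  0.16  1.16  1.4 ]
```

Emit:
{"op": "jog_arm", "data": {
  "commands": [
    [0, 0, 0, -0.003, 0, 0, 0],
    [0, 0, 0, -0.006, 0, 0, 0],
    [0, 0, 0, -0.009, 0, 0, 0],
    [0, 0, 0, -0.01, 0, 0, 0],
    [0, 0, 0, -0.01, 0, 0, 0]
  ]
}}

```text
time: 8.22
position: [0.5231, -0.1292, 0.1239]
tool_rot: [-0.367, -3.12, -0.0]
ft_force: [0.2, -0.4, -2.3]
grip_width: 0.158
grip_force: 40.0
```

```bash
python3 st.py
```

```text
8.2167 [ 0.5231 -0.1292  0.1239] ang 166.58 z [-3.e-04  2.e-04 -1.e+00] F [ 0.2 -0.4 -2.3] M [ 0.08 -0.16 -0.03] [ 0.86  0.23 -0.74  1.83  0.17  1.15  1.4 ]
```

The handle is now 2.6 mm below the lug-contact height with no force showing, so the lugs are going through the gaps. I'll keep lowering.

Emit:
{"op": "jog_arm", "data": {
  "commands": [
    [0, 0, 0, -0.003, 0, 0, 0],
    [0, 0, 0, -0.006, 0, 0, 0],
    [0, 0, 0, -0.009, 0, 0, 0],
    [0, 0, 0, -0.012, 0, 0, 0],
    [0, 0, 0, -0.014, 0, 0, 0]
  ]
}}

```text
time: 8.63
position: [0.5231, -0.1292, 0.1168]
tool_rot: [-0.367, -3.12, -0.0]
ft_force: [0.6, 0.7, -1.7]
grip_width: 0.156
grip_force: 40.0
```

Emit:
{"op": "jog_arm", "data": {
  "commands": [
    [0, 0, 0, -0.002, 0, 0, 0],
    [0, 0, 0, -0.004, 0, 0, 0],
    [0, 0, 0, -0.005, 0, 0, 0],
    [0, 0, 0, -0.006, 0, 0, 0],
    [0, 0, 0, -0.006, 0, 0, 0]
  ]
}}

```text
time: 9.05
position: [0.5232, -0.1292, 0.114]
tool_rot: [-0.367, -3.12, -0.0]
ft_force: [0.8, -0.3, -1.6]
grip_width: 0.157
grip_force: 40.0
```

```bash
python3 st.py
```

```text
9.05 [ 0.5232 -0.1292  0.114 ] ang 166.58 z [-0.e+00  1.e-04 -1.e+00] F [ 0.8 -0.3 -1.6] M [ 0.05 -0.16 -0.02] [ 0.85  0.24 -0.74  1.84  0.18  1.13  1.39]
```

Emit:
{"op": "jog_arm", "data": {
  "commands": [
    [0, 0, 0, -0.001, 0, 0, 0],
    [0, 0, 0, -0.002, 0, 0, 0],
    [0, 0, 0, -0.002, 0, 0, 0],
    [0, 0, 0, -0.002, 0, 0, 0],
    [0, 0, 0, -0.002, 0, 0, 0]
  ]
}}

```text
time: 9.47
position: [0.5234, -0.1292, 0.1134]
tool_rot: [0.367, 3.12, -0.0]
ft_force: [-1.2, 0.2, 0.5]
grip_width: 0.157
grip_force: 40.0
```

```bash
python3 st.py
```

```text
9.4667 [ 0.5234 -0.1292  0.1134] ang 166.58 z [ 3.e-04 -1.e-04 -1.e+00] F [-1.2  0.2  0.5] M [ 0.11  0.07 -0.06] [ 0.85  0.24 -0.74  1.84  0.18  1.13  1.39]
```

The cover is resting on the seal. I'll start turning clockwise, sinking about 1 mm per 10°.

Emit:
{"op": "jog_arm", "data": {
  "commands": [
    [0, 0, 0, -0.0004, 0, 0, -0.067],
    [0, 0, 0, -0.0008, 0, 0, -0.133],
    [0, 0, 0, -0.0012, 0, 0, -0.2],
    [0, 0, 0, -0.0016, 0, 0, -0.267],
    [0, 0, 0, -0.002, 0, 0, -0.333]
  ]
}}

```text
time: 9.88
position: [0.5238, -0.1293, 0.1127]
tool_rot: [0.639, 3.074, -0.0]
ft_force: [-0.5, 0.3, 1.7]
grip_width: 0.158
grip_force: 40.0
```

```bash
python3 st.py
```

```text
9.8833 [ 0.5238 -0.1293  0.1127] ang 156.5 z [ 1.3e-03 -4.0e-04 -1.0e+00] F [-0.5  0.3  1.7] M [ 0.05 -0.04 -0.02] [ 0.83  0.24 -0.72  1.84  0.17  1.12  1.22]
```

Emit:
{"op": "jog_arm", "data": {
  "commands": [
    [0, 0, 0, -0.0004, 0, 0, -0.067],
    [0, 0, 0, -0.0008, 0, 0, -0.133],
    [0, 0, 0, -0.0012, 0, 0, -0.2],
    [0, 0, 0, -0.0016, 0, 0, -0.267],
    [0, 0, 0, -0.002, 0, 0, -0.333]
  ]
}}

```text
time: 10.3
position: [0.524, -0.1292, 0.112]
tool_rot: [0.905, 3.007, 0.0]
ft_force: [-0.3, 0.5, 3.5]
grip_width: 0.16
grip_force: 40.0
```

```bash
python3 st.py
```

```text
10.3 [ 0.524  -0.1292  0.112 ] ang 146.52 z [ 1.7e-03 -4.0e-04 -1.0e+00] F [-0.3  0.5  3.5] M [0.09 0.03 0.08] [ 0.81  0.23 -0.69  1.84  0.17  1.12  1.05]
```

Emit:
{"op": "jog_arm", "data": {
  "commands": [
    [0, 0, 0, -0.0004, 0, 0, -0.067],
    [0, 0, 0, -0.0008, 0, 0, -0.133],
    [0, 0, 0, -0.0012, 0, 0, -0.2],
    [0, 0, 0, -0.0016, 0, 0, -0.267],
    [0, 0, 0, -0.002, 0, 0, -0.333]
  ]
}}

```text
time: 10.72
position: [0.5242, -0.1291, 0.1113]
tool_rot: [1.162, 2.916, 0.0]
ft_force: [0.2, 0.1, 4.5]
grip_width: 0.152
grip_force: 40.0
```

```bash
python3 st.py
```

```text
10.7167 [ 0.5242 -0.1291  0.1113] ang 136.54 z [ 2.1e-03 -5.0e-04 -1.0e+00] F [0.2 0.1 4.5] M [0.11 0.11 0.05] [ 0.79  0.23 -0.67  1.84  0.16  1.12  0.88]
```

Emit:
{"op": "jog_arm", "data": {
  "commands": [
    [0, 0, 0, -0.0007, 0, 0, -0.067],
    [0, 0, 0, -0.0013, 0, 0, -0.133],
    [0, 0, 0, -0.0019, 0, 0, -0.2],
    [0, 0, 0, -0.0025, 0, 0, -0.267],
    [0, 0, 0, -0.003, 0, 0, -0.333]
  ]
}}

```text
time: 11.13
position: [0.524, -0.1291, 0.1099]
tool_rot: [1.412, 2.805, 0.0]
ft_force: [-1.7, -0.2, 6.0]
grip_width: 0.156
grip_force: 40.0
```

```bash
python3 st.py
```

```text
11.1333 [ 0.524  -0.1291  0.1099] ang 126.56 z [ 1.6e-03 -7.0e-04 -1.0e+00] F [-1.7 -0.2  6. ] M [0.09 0.36 0.21] [ 0.77  0.23 -0.65  1.85  0.15  1.12  0.71]
```

Emit:
{"op": "jog_arm", "data": {
  "commands": [
    [0, 0, 0, -0.0007, 0, 0, -0.067],
    [0, 0, 0, -0.0013, 0, 0, -0.133],
    [0, 0, 0, -0.0019, 0, 0, -0.2],
    [0, 0, 0, -0.0025, 0, 0, -0.267],
    [0, 0, 0, -0.003, 0, 0, -0.333]
  ]
}}

```text
time: 11.55
position: [0.5238, -0.1294, 0.1085]
tool_rot: [1.651, 2.671, -0.001]
ft_force: [-3.4, -0.1, 6.5]
grip_width: 0.159
grip_force: 40.0
```

```bash
python3 st.py
```

```text
11.55 [ 0.5238 -0.1294  0.1085] ang 116.57 z [ 0.0011 -0.0013 -1.    ] F [-3.4 -0.1  6.5] M [0.05 0.48 0.16] [ 0.76  0.23 -0.63  1.85  0.15  1.11  0.54]
```

Emit:
{"op": "jog_arm", "data": {
  "commands": [
    [0, 0, 0, -0.0002, 0, 0, -0.03],
    [0, 0, 0, -0.0004, 0, 0, -0.06],
    [0, 0, 0, -0.0006, 0, 0, -0.09],
    [0, 0, 0, -0.0006, 0, 0, -0.12],
    [0, 0, 0, -0.0006, 0, 0, -0.12]
  ]
}}

```text
time: 11.97
position: [0.5237, -0.1295, 0.1083]
tool_rot: [1.731, 2.62, -0.001]
ft_force: [-2.9, -0.4, 7.4]
grip_width: 0.159
grip_force: 40.2
```

```bash
python3 st.py
```

```text
11.9667 [ 0.5237 -0.1295  0.1083] ang 113.09 z [ 9.0e-04 -1.6e-03 -1.0e+00] F [-2.9 -0.4  7.4] M [0.05 0.68 0.5 ] [ 0.75  0.23 -0.62  1.85  0.15  1.11  0.48]
```

Emit:
{"op": "jog_arm", "data": {
  "commands": [
    [0, 0, 0, 0, 0, 0, -0.017],
    [0, 0, 0, 0, 0, 0, -0.034],
    [0, 0, 0, 0, 0, 0, -0.04],
    [0, 0, 0, 0, 0, 0, -0.04],
    [0, 0, 0, 0, 0, 0, -0.04]
  ]
}}

```text
time: 12.38
position: [0.5235, -0.1296, 0.1084]
tool_rot: [1.757, 2.603, -0.002]
ft_force: [-3.0, 0.2, 9.0]
grip_width: 0.156
grip_force: 40.3
```

```bash
python3 st.py
```

```text
12.3833 [ 0.5235 -0.1296  0.1084] ang 111.95 z [ 3.0e-04 -1.9e-03 -1.0e+00] F [-3.   0.2  9. ] M [0.02 0.83 0.67] [ 0.75  0.23 -0.62  1.85  0.15  1.11  0.46]
```

Emit:
{"op": "jog_arm", "data": {
  "commands": [
    [0, 0, 0, 0, 0, 0, -0.01],
    [0, 0, 0, 0, 0, 0, -0.02],
    [0, 0, 0, 0, 0, 0, -0.03],
    [0, 0, 0, 0, 0, 0, -0.03],
    [0, 0, 0, 0, 0, 0, -0.03]
  ]
}}

```text
time: 12.8
position: [0.5234, -0.1296, 0.1084]
tool_rot: [1.777, 2.589, -0.003]
ft_force: [-4.0, -0.4, 8.7]
grip_width: 0.159
grip_force: 40.7
```

```bash
python3 st.py; python3 -c "
from h import *
w=snap('wrist','w3')
q=proj(w,[[.523,-.1287,.11]])[0];print(q)
cv2.imwrite('pics/w3c.png',cv2.resize(w['frame'][90:290,187:453,::-1],(798,600),interpolation=cv2.INTER_CUBIC))"
```

```text
12.8 [ 0.5234 -0.1296  0.1084] ang 111.07 z [ 1.0e-04 -2.1e-03 -1.0e+00] F [-4.  -0.4  8.7] M [0.02 0.92 0.79] [ 0.74  0.22 -0.61  1.85  0.15  1.11  0.44]
[319.88715249 256.33364348]
```

View pics/w3c.png

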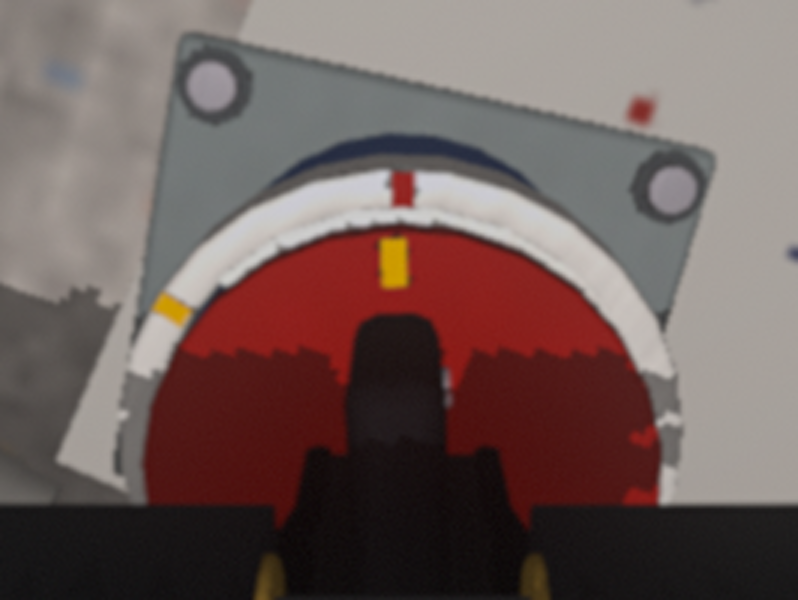

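The crop shows the cover's yellow mark at (394,263) and the red stop dash at (403,188). I'll compare their bearings from the axis.

Run:
```python
from h import *
w=load('w3')
f=lambda p:np.array([187,90])+(np.array(p)+.5)/3-.5
y=onz(w,f([[394,263],[394,238],[394,289]]),.1015);r=onz(w,f([[403,188],[172,310]]),.09);b=onz(w,f([[396,318]]),.138)
print(y,r,b)
for c in ([.5234,-.1296],[.523,-.1287],[.5238,-.129]):
    print([np.degrees(np.arctan2(q[1]-c[1],q[0]-c[0])).round(1) for q in (y[0],r[0],r[1],b[0])])
```

```text
[[ 0.5083204  -0.09322295  0.1015    ]
 [ 0.50683293 -0.08933995  0.1015    ]
 [ 0.50988942 -0.09731903  0.1015    ]] [[ 0.50595188 -0.0830518   0.09      ]
 [ 0.47564127 -0.11797522  0.09      ]] [[ 0.50832439 -0.09155278  0.138     ]]
[np.float64(112.5), np.float64(110.5), np.float64(166.3), np.float64(111.6)]
[np.float64(112.5), np.float64(110.5), np.float64(167.2), np.float64(111.6)]
[np.float64(113.4), np.float64(111.2), np.float64(167.1), np.float64(112.5)]
```

The cover lags about 2° short of the stop mark. I'll ease the downward press and the side load, then read the torque again.

Emit:
{"op": "jog_arm", "data": {
  "commands": [
    [0, -0.0005, 0, 0.001, 0, 0, 0],
    [0, -0.001, 0, 0.002, 0, 0, 0],
    [0, -0.0015, 0, 0.0025, 0, 0, 0],
    [0, -0.0015, 0, 0.0025, 0, 0, 0],
    [0, -0.0015, 0, 0.0025, 0, 0, 0]
  ]
}}

```text
time: 13.27
position: [0.5232, -0.1296, 0.1084]
tool_rot: [1.779, 2.587, 0.0]
ft_force: [-0.1, -1.4, 2.2]
grip_width: 0.16
grip_force: 40.7
```

```bash
python3 st.py
```

```text
13.2667 [ 0.5232 -0.1296  0.1084] ang 110.96 z [ 1.6e-03 -9.0e-04 -1.0e+00] F [-0.1 -1.4  2.2] M [-0.38 -0.34  0.82] [ 0.75  0.22 -0.61  1.85  0.14  1.11  0.45]
```

Emit:
{"op": "jog_arm", "data": {
  "commands": [
    [0, 0, 0, 0, 0, 0, -0.01],
    [0, 0, 0, 0, 0, 0, -0.02],
    [0, 0, 0, 0, 0, 0, -0.03],
    [0, 0, 0, 0, 0, 0, -0.03],
    [0, 0, 0, 0, 0, 0, -0.03]
  ]
}}

```text
time: 13.68
position: [0.523, -0.1296, 0.1084]
tool_rot: [1.8, 2.573, 0.0]
ft_force: [2.0, -2.3, 3.7]
grip_width: 0.159
grip_force: 41.3
```

```bash
python3 st.py
```

```text
13.6833 [ 0.523  -0.1296  0.1084] ang 110.04 z [ 1.4e-03 -7.0e-04 -1.0e+00] F [ 2.  -2.3  3.7] M [-0.64 -0.53  0.98] [ 0.74  0.22 -0.61  1.85  0.14  1.11  0.43]
```

```bash
cat > yel.py <<'E'
from h import *
import sys
def meas(w):
    hsv=cv2.cvtColor(w['frame'],cv2.COLOR_RGB2HSV)
    m=((hsv[...,0]>18)&(hsv[...,0]<32)&(hsv[...,1]>150)&(hsv[...,2]>110)).astype(np.uint8)
    m[220:]=0
    n,l,st,c=cv2.connectedComponentsWithStats(m)
    for i in range(1,n):
        if st[i,4]>20:
            cov=abs(c[i,0]-318)<20; q=onz(w,[c[i]],.1015 if cov else .09)[0]
            print('cover' if cov else 'other',c[i].round(1),st[i,4],[np.degrees(np.arctan2(q[1]+b,q[0]-a)).round(2) for a,b in((.523,.1287),(.5232,.1294))])
for n in sys.argv[1:]:
    import os
    meas(load(n) if os.path.exists(f'pics/{n}.pkl') else snap('wrist',n))
E
python3 yel.py w3 w4; python3 st.py
```

```text
cover [317.8 177. ] 130 [np.float64(112.63), np.float64(112.5)]
other [243.8 192.5] 66 [np.float64(167.02), np.float64(166.27)]
cover [316.8 177.3] 134 [np.float64(112.64), np.float64(112.52)]
other [243.4 194.2] 66 [np.float64(167.04), np.float64(166.29)]
13.7333 [ 0.5231 -0.1296  0.1084] ang 110.03 z [ 1.5e-03 -8.0e-04 -1.0e+00] F [ 3.4 -3.2  3.8] M [-0.7  -0.61  0.96] [ 0.74  0.22 -0.61  1.85  0.14  1.11  0.43]
```

Emit:
{"op": "jog_arm", "data": {
  "commands": [
    [0, 0.001, -0.001, -0.001, 0, 0, 0],
    [0, 0.001, -0.001, -0.001, 0, 0, -0.01],
    [0, 0.001, -0.001, -0.001, 0, 0, -0.025],
    [0, 0.001, -0.001, -0.001, 0, 0, -0.04],
    [0, 0.001, -0.001, -0.001, 0, 0, -0.04]
  ],
  "grip_force": 60
}}

```text
time: 14.15
position: [0.5231, -0.1296, 0.1084]
tool_rot: [1.826, 2.556, -0.001]
ft_force: [0.0, -2.2, 8.4]
grip_width: 0.159
grip_force: 62.3
```

```bash
python3 st.py; python3 yel.py w5
```

```text
14.15 [ 0.5231 -0.1296  0.1084] ang 108.9 z [ 1.e-04 -8.e-04 -1.e+00] F [ 0.  -2.2  8.4] M [-0.48  0.06  1.4 ] [ 0.74  0.22 -0.61  1.85  0.14  1.11  0.41]
cover [315.6 177.5] 129 [np.float64(112.32), np.float64(112.2)]
other [242.3 195.6] 67 [np.float64(167.09), np.float64(166.34)]
```

The cover moved only 0.3° for a 0.4 N·m rise. That steepness is the solid stop, since the remaining tool turn is only wind-up in the pads. I'll unwind the torque and then release.

Emit:
{"op": "jog_arm", "data": {
  "commands": [
    [0, 0, 0, 0, 0, 0, 0.03],
    [0, 0, 0, 0, 0, 0, 0.06],
    [0, 0, 0, 0, 0, 0, 0.09],
    [0, 0, 0, 0, 0, 0, 0.09],
    [0, 0, 0, 0, 0, 0, 0.09]
  ]
}}

```text
time: 14.62
position: [0.5231, -0.1296, 0.1084]
tool_rot: [1.768, 2.596, 0.0]
ft_force: [-0.4, -1.9, 8.9]
grip_width: 0.16
grip_force: 60.2
```

```bash
python3 st.py; python3 yel.py w6
```

```text
14.6167 [ 0.5231 -0.1296  0.1084] ang 111.49 z [ 2.e-04 -1.e-04 -1.e+00] F [-0.4 -1.9  8.9] M [-0.36  0.07  0.66] [ 0.75  0.22 -0.62  1.85  0.14  1.11  0.45]
cover [319.1 177.3] 127 [np.float64(112.44), np.float64(112.32)]
other [244.7 192.3] 67 [np.float64(167.04), np.float64(166.29)]
```

Emit:
{"op": "jog_arm", "data": {
  "commands": [
    [0, 0, 0, 0.0005, 0, 0, 0.02],
    [0, 0, 0, 0.001, 0, 0, 0.04],
    [0, 0, 0, 0.002, 0, 0, 0.05],
    [0, 0, 0, 0.0025, 0, 0, 0.05],
    [0, 0, 0, 0.0025, 0, 0, 0.05]
  ],
  "grip_force": 30
}}

```text
time: 15.08
position: [0.5229, -0.1296, 0.1084]
tool_rot: [-1.735, -2.619, -0.001]
ft_force: [2.9, -2.1, -0.1]
grip_width: 0.162
grip_force: 30.0
```

```bash
python3 st.py
```

```text
15.0833 [ 0.5229 -0.1296  0.1084] ang 112.96 z [ 1.e-04  7.e-04 -1.e+00] F [ 2.9 -2.1 -0.1] M [-0.46 -0.68  0.06] [ 0.75  0.23 -0.62  1.85  0.14  1.11  0.48]
```

Emit:
{"op": "jog_arm", "data": {
  "commands": [
    [0.3, 0, 0, 0, 0, 0, 0],
    [0.5, 0, 0, 0, 0, 0, 0],
    [0.7, 0, 0, 0, 0, 0, 0],
    [0.9, 0, 0, 0, 0, 0, 0],
    [1, 0, 0, 0, 0, 0, 0]
  ]
}}

```text
time: 15.5
position: [0.5225, -0.1293, 0.1085]
tool_rot: [-1.733, -2.619, 0.0]
ft_force: [-0.0, 0.1, 0.7]
grip_width: 0.454
grip_force: 0.0
```

Emit:
{"op": "jog_arm", "data": {
  "commands": [
    [1, 0, 0, 0, 0, 0, 0],
    [1, 0, 0, 0, 0, 0, 0],
    [1, 0, 0, 0.02, 0, 0, 0],
    [1, 0, 0, 0.05, 0, 0, 0],
    [1, 0, 0, 0.1, 0, 0, 0]
  ]
}}

```text
time: 15.92
position: [0.5214, -0.1293, 0.1579]
tool_rot: [-1.731, -2.617, 0.001]
ft_force: [0.8, -0.1, 0.8]
grip_width: 0.83
grip_force: 0.0
```

Emit:
{"op": "jog_arm", "data": {
  "commands": [
    [1, 0, 0, 0.05, 0, 0, 0],
    [1, 0, 0, 0.1, 0, 0, 0],
    [1, 0, 0, 0.14, 0, 0, 0],
    [1, 0, 0, 0.16, 0, 0, 0],
    [1, 0, 0, 0.16, 0, 0, 0]
  ]
}}

```text
time: 16.33
position: [0.5245, -0.1299, 0.2418]
tool_rot: [1.73, 2.616, 0.002]
ft_force: [0.2, 0.7, 0.0]
grip_width: 0.995
grip_force: 0.0
```

```bash
python3 st.py; python3 -c "
from h import *
w=snap('wrist','w7')
P=proj(w,[[.5225,-.1287,.1]])[0].astype(int);print(P)
x,y=np.clip(P,[100,75],[540,325])
print(x-100,y-75)
cv2.imwrite('pics/w7c.png',cv2.resize(w['frame'][y-75:y+75,x-100:x+100,::-1],(800,600),interpolation=cv2.INTER_CUBIC))"
```

```text
16.3333 [ 0.5245 -0.1299  0.2418] ang 113.03 z [ 0.0049 -0.0019 -1.    ] F [0.2 0.7 0. ] M [-0.01 -0.21  0.  ] [ 0.78  0.11 -0.63  1.68  0.07  1.36  0.54]
[318 182]
218 107
```

View pics/w7c.png

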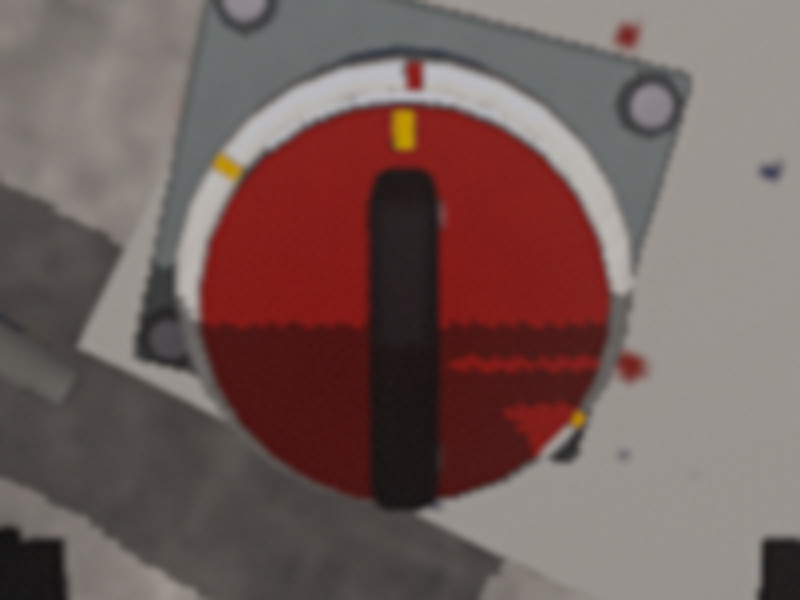

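The view shows the released cover seated in the collar, with its mark at (403,130), the stop dash at (414,75), and the gap dash at (227,167). I'll compute the turned angle from this clear view.

Run:
```python
from h import *
w=load('w7')
f=lambda p:np.array([218,107])+(np.array(p)+.5)/4-.5
y=onz(w,f([[403,130]]),.1015)[0];r,g,g2=onz(w,f([[414,75],[227,167],[577,419]]),.09)
bt=onz(w,f([[404,180],[405,500]]),.138); e=(bt[0]-bt[1]);print('bar',np.degrees(np.arctan2(e[1],e[0])),bt.mean(0),np.linalg.norm(e))
fl=onz(w,f([[405,302]]),.1015)[0];print(fl)
A=lambda q,c:np.degrees(np.arctan2(q[1]-c[1],q[0]-c[0])).round(2)
for c in ([.523,-.1287],fl[:2],(.5231,-.1296)): print(A(y,c),A(r,c),A(g,c), 'gap line',A(g,g2))
```

```text
bar 113.13005608824362 [ 0.52246439 -0.12745273  0.138     ] 0.06493570828033803
[ 0.52274523 -0.12811515  0.1015    ]
113.61 110.7 167.13 gap line 166.42
113.61 110.67 167.74 gap line 166.42
113.22 110.45 166.13 gap line 166.42
```

```bash
python3 - <<'E'
from h import *
w=load('w7')
f=lambda p:np.array([218,107])+(np.array(p)+.5)/4-.5
# mouth centre in w7 frame from collar dashes with known radial geometry: gap dash g & red dash r radius from w2
w2=load('w2');f2=lambda p:np.array([359,73])+(np.array(p)+.5)/4-.5
a=onz(w2,f2([[424,49],[369,537],[616,167],[185,439]]),.09);c2=a.mean(0)
q=onz(w,f([[227,167],[414,75]]),.09); ref=a[[0,2]]
print('c2',c2,'shift w7-w2',q-ref,'mouth in w7',c2+(q-ref).mean(0))
hsv=cv2.cvtColor(w['frame'],cv2.COLOR_RGB2HSV)
m=((hsv[...,1]>150)&((hsv[...,0]<8)|(hsv[...,0]>172))&(hsv[...,2]>45)).astype(np.uint8)
m[:125]=0;m[240:]=0;m[:,:260]=0;m[:,371:]=0
c=max(cv2.findContours(m,0,2)[0],key=cv2.contourArea)[:,0].astype(float)
from scipy.optimize import least_squares
P=onz(w,cv2.convexHull(c.astype(np.float32))[:,0],.1015)
s=least_squares(lambda v:np.hypot(P[:,0]-v[0],P[:,1]-v[1])-.046,[.523,-.128],loss='soft_l1',f_scale=3e-4);print('flange c',s.x,np.abs(s.fun).mean())
E
python3 st.py; python3 yel.py w7
```

```text
c2 [ 0.52291047 -0.12878127  0.09      ] shift w7-w2 [[ 9.34353634e-05 -4.75905536e-04 -5.55111512e-17]
 [ 1.02954572e-04 -1.77047029e-04 -5.55111512e-17]] mouth in w7 [ 0.52300867 -0.12910775  0.09      ]
flange c [ 0.5236756  -0.13142076] 0.0013898261902251707
16.3833 [ 0.5235 -0.1298  0.2398] ang 113.03 z [ 2.1e-03 -9.0e-04 -1.0e+00] F [ 1.3  0.1 -0.6] M [ 0.   -0.12  0.02] [ 0.78  0.11 -0.63  1.68  0.07  1.36  0.54]
cover [318.4 138.9] 37 [np.float64(113.53), np.float64(113.39)]
```

The bar reads about 53–54° turned, slightly short of the 56° stop, and it may have been carried back as I unwound. There is plenty of time, so I'll regrip on the collar's axis and turn up to the stop again.

Emit:
{"op": "jog_arm", "data": {
  "commands": [
    [1, 0.001, 0, -0.05, 0, 0, 0],
    [1, 0.001, 0, -0.11, 0, 0, 0],
    [1, 0.001, 0, -0.17, 0, 0, 0],
    [1, 0.001, 0, -0.21, 0, 0, 0],
    [1, 0.001, 0, -0.23, 0, 0, 0]
  ]
}}

```text
time: 16.8
position: [0.5201, -0.129, 0.119]
tool_rot: [-1.729, -2.614, 0.003]
ft_force: [0.2, 0.6, 1.0]
grip_width: 0.997
grip_force: 0.0
```

Emit:
{"op": "jog_arm", "data": {
  "commands": [
    [0.8, 0, 0, -0.015, 0, 0, 0],
    [0.6, 0, 0, -0.025, 0, 0, 0],
    [0.4, 0, 0, -0.03, 0, 0, 0],
    [0.3, 0, 0, -0.03, 0, 0, 0],
    [0.25, 0, 0, -0.03, 0, 0, 0]
  ]
}}

```text
time: 17.22
position: [0.5242, -0.1298, 0.1097]
tool_rot: [1.732, 2.619, 0.001]
ft_force: [0.8, -0.5, -0.1]
grip_width: 0.709
grip_force: 0.0
```

```bash
python3 st.py
```

```text
17.2167 [ 0.5242 -0.1298  0.1097] ang 113.03 z [ 1.6e-03 -5.0e-04 -1.0e+00] F [ 0.8 -0.5 -0.1] M [-0.   -0.08 -0.  ] [ 0.75  0.23 -0.62  1.85  0.15  1.11  0.48]
```

Emit:
{"op": "jog_arm", "data": {
  "commands": [
    [0.2, 0, 0, 0, 0, 0, 0],
    [0, 0, 0, 0, 0, 0, 0],
    [0, 0, 0, 0, 0, 0, 0],
    [0, 0, 0, 0, 0, 0, 0],
    [0, 0, 0, 0, 0, 0, 0]
  ],
  "grip_force": 60
}}

```text
time: 17.63
position: [0.5236, -0.1298, 0.109]
tool_rot: [1.733, 2.62, 0.0]
ft_force: [0.2, 0.3, 0.0]
grip_width: 0.325
grip_force: 0.0
```

Emit:
{"op": "jog_arm", "data": {
  "commands": [
    [0, 0, 0, 0, 0, 0, 0],
    [0, 0, 0, 0, 0, 0, 0],
    [0, 0, 0, 0, 0, 0, 0],
    [0, 0, 0, 0, 0, 0, 0],
    [0, 0, 0, 0, 0, 0, 0]
  ]
}}

```text
time: 18.05
position: [0.5233, -0.1298, 0.1088]
tool_rot: [-1.733, -2.62, 0.001]
ft_force: [-1.8, -1.2, 1.2]
grip_width: 0.153
grip_force: 60.0
```

```bash
python3 st.py;python3 yel.py w8
```

```text
18.05 [ 0.5233 -0.1298  0.1088] ang 113.04 z [-4.e-04 -2.e-04 -1.e+00] F [-1.8 -1.2  1.2] M [-0.08  0.17  0.12] [ 0.75  0.23 -0.62  1.85  0.15  1.11  0.48]
cover [320.1 176.5] 122 [np.float64(113.26), np.float64(113.13)]
other [246.2 189.6] 65 [np.float64(167.0), np.float64(166.25)]
```

Emit:
{"op": "jog_arm", "data": {
  "commands": [
    [0, 0, 0, 0, 0, 0, -0.015],
    [0, 0, 0, 0, 0, 0, -0.03],
    [0, 0, 0, 0, 0, 0, -0.045],
    [0, 0, 0, 0, 0, 0, -0.05],
    [0, 0, 0, 0, 0, 0, -0.05]
  ]
}}

```text
time: 18.52
position: [0.5233, -0.1298, 0.1088]
tool_rot: [-1.766, -2.598, 0.001]
ft_force: [-2.4, -1.1, 2.4]
grip_width: 0.155
grip_force: 60.4
```

```bash
python3 st.py;python3 yel.py w9
```

```text
18.5167 [ 0.5233 -0.1298  0.1088] ang 111.57 z [-4.e-04 -5.e-04 -1.e+00] F [-2.4 -1.1  2.4] M [-0.22  0.38  0.74] [ 0.75  0.23 -0.62  1.85  0.15  1.11  0.46]
cover [318.6 176.4] 131 [np.float64(112.79), np.float64(112.67)]
other [244.6 191.4] 67 [np.float64(167.04), np.float64(166.3)]
```

Emit:
{"op": "jog_arm", "data": {
  "commands": [
    [0, 0, 0, 0, 0, 0, -0.015],
    [0, 0, 0, 0, 0, 0, -0.03],
    [0, 0, 0, 0, 0, 0, -0.045],
    [0, 0, 0, 0, 0, 0, -0.05],
    [0, 0, 0, 0, 0, 0, -0.05]
  ]
}}

```text
time: 18.98
position: [0.5233, -0.1298, 0.1088]
tool_rot: [-1.801, -2.574, 0.001]
ft_force: [-3.2, -0.8, 2.1]
grip_width: 0.159
grip_force: 61.2
```

```bash
python3 st.py;python3 yel.py w10
```

```text
18.9833 [ 0.5233 -0.1298  0.1088] ang 110.05 z [-3.e-04 -3.e-04 -1.e+00] F [-3.2 -0.8  2.1] M [-0.29  0.63  1.13] [ 0.75  0.23 -0.61  1.85  0.14  1.11  0.43]
cover [316.8 176.5] 128 [np.float64(112.41), np.float64(112.29)]
other [243.4 193.4] 66 [np.float64(166.97), np.float64(166.22)]
```

The response repeats: it is elastic at about 1 N·m per degree and springs back when unloaded. The cover is therefore hard against the stop, and I'll relax and release.

Emit:
{"op": "jog_arm", "data": {
  "commands": [
    [0, 0, 0, 0, 0, 0, 0.03],
    [0, 0, 0, 0, 0, 0, 0.06],
    [0, 0, 0, 0, 0, 0, 0.08],
    [0, 0, 0, 0, 0, 0, 0.08],
    [0, 0, 0, 0, 0, 0, 0.08]
  ]
}}

```text
time: 19.45
position: [0.5233, -0.1298, 0.1088]
tool_rot: [-1.748, -2.61, -0.0]
ft_force: [-4.0, -1.0, 4.5]
grip_width: 0.159
grip_force: 60.0
```

Emit:
{"op": "jog_arm", "data": {
  "commands": [
    [0.3, 0, 0, 0, 0, 0, 0],
    [0.5, 0, 0, 0, 0, 0, 0],
    [0.7, 0, 0, 0, 0, 0, 0],
    [0.9, 0, 0, 0, 0, 0, 0],
    [1, 0, 0, 0, 0, 0, 0]
  ],
  "grip_force": 20
}}

```text
time: 19.87
position: [0.5238, -0.1294, 0.1087]
tool_rot: [1.747, 2.611, 0.001]
ft_force: [0.3, 0.5, -0.5]
grip_width: 0.447
grip_force: 0.0
```

Emit:
{"op": "jog_arm", "data": {
  "commands": [
    [1, 0, 0, 0, 0, 0, 0],
    [1, 0, 0, 0, 0, 0, 0],
    [1, 0, 0, 0.02, 0, 0, 0],
    [1, 0, 0, 0.05, 0, 0, 0],
    [1, 0, 0, 0.1, 0, 0, 0]
  ]
}}

```text
time: 20.28
position: [0.522, -0.1293, 0.158]
tool_rot: [-1.745, -2.608, 0.001]
ft_force: [1.1, -0.8, -0.9]
grip_width: 0.831
grip_force: 0.0
```

Emit:
{"op": "jog_arm", "data": {
  "commands": [
    [1, 0, 0, 0.05, 0, 0, 0],
    [1, 0, 0, 0.1, 0, 0, 0],
    [1, 0, 0, 0.14, 0, 0, 0],
    [1, 0, 0, 0.16, 0, 0, 0],
    [1, 0, 0, 0.16, 0, 0, 0]
  ]
}}

```text
time: 20.7
position: [0.525, -0.1299, 0.2418]
tool_rot: [1.744, 2.607, 0.002]
ft_force: [-0.2, 0.4, -0.5]
grip_width: 0.997
grip_force: 0.0
```

Emit:
{"op": "jog_arm", "data": {
  "commands": [
    [1, 0, 0, 0, 0, 0, 0],
    [1, 0, 0, 0, 0, 0, 0],
    [1, 0, 0, 0, 0, 0, 0],
    [1, 0, 0, 0, 0, 0, 0],
    [1, 0, 0, 0, 0, 0, 0]
  ]
}}

```text
time: 21.12
position: [0.523, -0.1296, 0.2378]
tool_rot: [-1.746, -2.61, 0.0]
ft_force: [0.4, -0.0, 0.3]
grip_width: 1.002
grip_force: 0.0
```

```bash
python3 st.py; python3 -c "
from h import *
w=snap('wrist','w11')['frame'][100:250,218:418,::-1];s=snap('side','s3')['frame'][110:230,220:380,::-1]
cv2.imwrite('pics/fin.png',np.hstack([cv2.resize(w,(400,300),interpolation=2),cv2.resize(s,(400,300),interpolation=2)]))"
```

```text
21.1167 [ 0.523  -0.1296  0.2378] ang 112.43 z [-1.4e-03  7.0e-04 -1.0e+00] F [ 0.4 -0.   0.3] M [-0.01 -0.16  0.01] [ 0.78  0.12 -0.63  1.69  0.07  1.36  0.53]
```

View pics/fin.png

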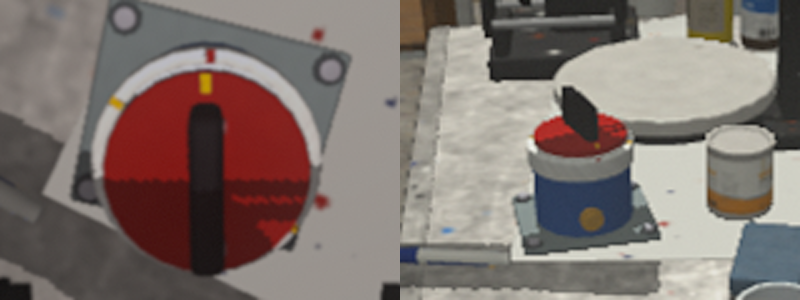

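The final views show the cover seated level in the collar with its mark next to the red dash at (206,83) and (211,55). The gripper is clear of it, and the marker, grey tin and sanding block in view look undisturbed.

```bash
python3 -c "
from bench import ctrl
print(ctrl.close_job())"
```

```text
the job is handed in; nothing more can be done
None
```

The job is handed in: the red cover is in the collar, drawn down on the seal and turned clockwise until the torque rose steeply as at the stop, then released; by camera its mark sits about 2–3° short of the red stop dash, an offset I could not explain.

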